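# Tip-test the sealed ball tins and pull out the rattlers

### The arm

A 6-joint arm with a two-finger parallel gripper is mounted at the origin on the work surface. World frame = base frame: x ahead of the robot, y to its left, z up, the work surface at z = 0. Lengths are in m, angles in degrees, forces in N, time in s.
With the tool pointing down it reaches from about 0.35 to 0.875 m from the base axis. Payload 4.2 kg.
Tool frame: the origin (TCP) lies midway between the tips of the shut fingers; the grasp point (between the pads) lies 19 mm behind it; z points along the fingers, y is the direction in which the jaws open and shut (so a half turn about z gives the same grasp; the last joint's range is limited). The gripper opens to 87 mm and grips with 3 to 60 N. Pads are 19 mm wide; open, the fingers measure 117 mm over their backs; the gripper's body (75 mm by 190 mm) begins 51 mm behind the grasp point.
Start: joints at [-54.683, 22.042, 0.453, 0, -68.411, -14.817], TCP at [0.219, -0.585, 0.223] pointing down, gripper open.
Joint ranges: [-179.83, 179.83], [-69.29, 118.12], [-61.27, 80.66], [-181.25, 117.63], [-171.15, -9.14], [-177.46, 177.46]. Speed limits (degrees/s): [159.86, 159.86, 180, 180, 180, 180].

### API

Orientations are given as a 3x3 rotation matrix whose columns are the frame's x, y, z axes.
In Python, from station import r gives the robot as it stands.
- The arm moves only by the tool servo_tool, never from a script. Its arguments are lists of equal length, an entry for each row: "slide": the shift along the world's x, y, z in units of 60 mm (1.0 is 60 mm), a list of three; "twist": the turn, a rotation vector about the world's x, y, z in units of 6 degrees (1.0 is 6 degrees), a list of three; "gripper": the closure, from 0 (fully open) to 1 (shut). In form: {"slide": [[x, y, z], ...], "twist": [[wx, wy, wz], ...], "gripper": [gripper, ...]}. A call has 1 to 12 rows; each row shifts and turns the commanded pose from where the row before left it; what a row does not reach is not made up. A row lasts 1/8 s, in which the tool goes at most 62.5 mm and 10.7 degrees, less where a joint would pass 70% of its speed; a pose out of reach is approached as far as the arm can. A call is refused whole if a number of a shift passes 1 or a number of a turn 1, either way. A call with a gripper value outside its range is refused whole. The fingers move at their own pace and stop on an object; the grip force is fixed at half the most. Time passes only in rows, so rows that do not move let the fingers close. It gives the time, the measured TCP pose, the force and the opening at its end, in the units of the state.
- r.sense(): the state, without advancing time (a new reading comes with each control period).
- r.capture(name): name is "side" or "top"; returns a dict with "image" (384x512x3 uint8, blue, green, red), "intrinsics" (3x3 intrinsics, pixels), "R" (3x3) and "t" (3): a world point X has camera coordinates R X + t. Camera axes: x right, y down, z forward; pixel columns grow to the right and rows downward; lengths in m; the calibration is good to about 2 mm. A picture is of the moment at which its call begins. There is no depth.
- r.finish_job(): hands the job in, once; it reports no verdict.
The state is a dict: "time_s": time; "joints": joint angles; "joint_velocities": joint speeds; "effort": joint torques, N m; "tcp_pos": TCP position; "ee_rot": TCP orientation; "wrist_force": force on the tool from outside, world axes, zero at the start; "moment": the same for the moment, N m; "gripper_width": opening from 0.0 (shut) to 1.0 (fully open).
Only numpy, scipy, OpenCV 4.12 (cv2) and the standard library are available. Lean on these libraries where they do the work, as an engineer would, in place of code of your own. Each camera call takes 0.05 s, during which the arm holds its last target.

### The job

Each sealed tin on the wooden stand holds a heavy steel ball packed in foam, but in one or two of the three the ball has come loose. Lift the tins and tip them end to end to feel which are loose inside, never turning one on end, on its side or over. Lay each loose one gently in the metal tray, flat on its floor, lid up, and leave each solid one lying in a slot of the stand, centred along it; do not disturb the jar, cup and round weight.

Things in the scene. Friction and masses are not known exactly. Their poses are not given: they have to be found in the camera images.
- tin_a: Plain sealed sheet-steel tin, a box 120 mm long (its x), 46 wide (its y), 44 high (its z, lid up); 0.25 to 0.42 kg in all. The three tins look alike; which are loose inside varies from run to run, whatever the name. Origin: centre of its underside. Starts lying in a stand slot, its x along the stand's x.
- tin_b: Tin just like tin_a. A loose tin holds a bare 36 mm steel ball of 0.17 to 0.21 kg that rolls freely along its length, up to 38 mm either way from the middle, once an end is lowered by 5 degrees or more, and starts at the middle.
- tin_c: Tin just like tin_a. A solid tin holds a ball of the same weight packed fast in foam: its weight is centred and nothing moves when it is tipped. One or two of the three tins are loose, the rest solid.
- stand: Fixed wooden board 150 (its x) by 300 (its y) by 12 mm thick, left or right of the robot's centre line. Three open-ended slots run along its x, centre lines at y = -95, 0, 95 mm, each between two battens 7 mm wide, 6 high, 54 mm apart. A tin in a slot rests on the board's top, at x about 0. Origin: centre of its underside, on the bench. z up.
- tray: Fixed low aluminium tray, open on top, on the other side from the stand: 186 (its x) by 256 mm (its y) outside, walls 3 mm thick, 20 high, floor 3 mm thick. Empty; two tins fit side by side, long axes along its x, about 110 mm apart in y. Origin: centre of its underside, on the bench. z up.
- jar: Bystander: glass jar with steel cap, 64 mm across, 90 mm high, beyond the work. Origin: centre of its underside.
- cup: Bystander: red plastic cup, 72 mm across, 95 mm high, beyond the work. Origin: centre of its underside.
- disc: Bystander: round dark steel weight, 72 mm across, 25 mm high, beyond the work. Origin: centre of its underside.
Not all that is in view belongs to the job. What is shaped like the tin_a but blue is not meant.

How it is judged (in metres and radians):
On the way:
1. a tin is tipped by more than 10 degrees to feel its contents (angle between any of tin_a, tin_b, tin_c's own z axis and vertical above 0.175 rad), for 0.2 s.
At the end, for the whole second after the job is handed in: Tins with a loose ball lie in the tray, flat on its floor (within 5 mm in height); tins with a packed ball lie in stand slots, resting on the board within 4 mm and within 30 mm of centred along the slot; all lid up within 3.4 degrees and at rest (under 30 mm/s, 0.3 rad/s) (((x of tin_a in the frame of tray between -0.09 and 0.09 m and y of tin_a in the frame of tray between -0.125 and 0.125 m and z of tin_a in the frame of tray between -0.003 and 0.008 m) or (x of tin_a in the frame of stand between -0.03 and 0.03 m and y of tin_a in the frame of stand between -0.125 and 0.125 m and z of tin_a in the frame of stand between 0.008 and 0.016 m)) and angle between each of tin_a, tin_b, tin_c's own z axis and vertical below 0.06 rad and linear speed of each of tin_a, tin_b, tin_c below 0.03 m/s and angular speed of each of tin_a, tin_b, tin_c below 0.3 rad/s and ((x of tin_b in the frame of tray between -0.09 and 0.09 m and y of tin_b in the frame of tray between -0.125 and 0.125 m and z of tin_b in the frame of tray between -0.003 and 0.008 m) or (x of tin_b in the frame of stand between -0.03 and 0.03 m and y of tin_b in the frame of stand between -0.125 and 0.125 m and z of tin_b in the frame of stand between 0.008 and 0.016 m)) and ((x of tin_c in the frame of tray between -0.09 and 0.09 m and y of tin_c in the frame of tray between -0.125 and 0.125 m and z of tin_c in the frame of tray between -0.003 and 0.008 m) or (x of tin_c in the frame of stand between -0.03 and 0.03 m and y of tin_c in the frame of stand between -0.125 and 0.125 m and z of tin_c in the frame of stand between 0.008 and 0.016 m)) and ((x of ball_1_g in the frame of tray between -0.095 and 0.095 m and y of ball_1_g in the frame of tray between -0.13 and 0.13 m and z of ball_1_g in the frame of tray between 0 and 0.05 m) or world y of ball_1_g below -0.5 m) and ((x of pack_1_g in the frame of stand between -0.05 and 0.05 m and y of pack_1_g in the frame of stand between -0.14 and 0.14 m and z of pack_1_g in the frame of stand between 0 and 0.06 m) or world y of pack_1_g below -0.5 m) and ((x of ball_2_g in the frame of tray between -0.095 and 0.095 m and y of ball_2_g in the frame of tray between -0.13 and 0.13 m and z of ball_2_g in the frame of tray between 0 and 0.05 m) or world y of ball_2_g below -0.5 m) and ((x of pack_2_g in the frame of stand between -0.05 and 0.05 m and y of pack_2_g in the frame of stand between -0.14 and 0.14 m and z of pack_2_g in the frame of stand between 0 and 0.06 m) or world y of pack_2_g below -0.5 m)); the robot touches nothing.
It fails at once if a bystander (jar, cup or round weight) is shifted by more than 3 cm (distance of any of jar, cup, disc from where it was at the start of the episode above 0.03 m).
It fails at once if a tin is dropped (falls free from more than about 3 cm) ((linear speed of tin_a above 0.75 m/s and contact force between the fingers and tin_a below 0.3 N) or (linear speed of tin_b above 0.75 m/s and contact force between the fingers and tin_b below 0.3 N) or (linear speed of tin_c above 0.75 m/s and contact force between the fingers and tin_c below 0.3 N)).
It fails at once if a tin is turned on end, on its side or over (tilted by more than 70 degrees) (angle between any of tin_a, tin_b, tin_c's own z axis and vertical above 1.22 rad).
It also fails if it takes over 70 s, if anything falls off the work surface, if the arm or the gripper's body presses on something with over 40 N, if the wrist force passes 120 N, or if a joint passes its speed limit or range.

## Working session

There is one attempt and no reset: what is moved stays moved. The work goes in short steps, Python scripts to look and compute and a tool call to move; the robot and the scene stay as the last step left them, time stands still between calls to the robot, and variables do not carry over. Pictures are saved under pics/ and viewed, and the job is handed in when it is done.

Besides the shell and the picture viewer there is one more tool, called after "Emit:" as a command line: name --argument value ..., lists and objects as JSON in quotes. servo_tool: Moves the arm, as the interface text tells. Its arguments: {"type":"object","properties":{"slide":{"type":"array","items":{"type":"array","items":{"type":"number"}}},"twist":{"type":"array","items":{"type":"array","items":{"type":"number"}}},"gripper":{"type":"array","items":{"type":"number"}}},"required":["slide","twist","gripper"]}

```bash
ls; mkdir -p pics; python3 - <<'E'
from station import r
import cv2,numpy as np
s=r.sense()
print({k:np.round(v,3).tolist() for k,v in s.items()})
for n in("side","top"):
    c=r.capture(n); cv2.imwrite(f"pics/{n}0.png",c["image"]); print(n,np.round(c["intrinsics"],1).tolist(),np.round(c["R"],3).tolist(),np.round(c["t"],3).tolist())
E
```

```text
pics
{'time_s': 0.0, 'joints': [-54.683, 22.09, 0.38, -0.029, -68.41, -14.817], 'joint_velocities': [-0.066, -0.013, -0.002, 0.081, 0.004, -0.072], 'effort': [-0.002, -39.067, 18.74, 4.22, 0.011, -0.0], 'tcp_pos': [0.219, -0.585, 0.221], 'ee_rot': [[-0.937, -0.35, -0.001], [-0.35, 0.937, 0.002], [0.0, 0.002, -1.0]], 'wrist_force': [-0.152, 0.475, -0.123], 'moment': [0.003, -0.062, 0.025], 'gripper_width': 0.998}
side [[432.2, 0.0, 253.1], [0.0, 432.2, 186.5], [0.0, 0.0, 1.0]] [[-0.841, -0.541, 0.006], [-0.269, 0.409, -0.872], [0.469, -0.735, -0.49]] [0.566, 0.159, 1.022]
top [[396.3, 0.0, 256.0], [0.0, 396.3, 192.5], [0.0, 0.0, 1.0]] [[-0.013, -1.0, -0.023], [-0.986, 0.017, -0.166], [0.166, 0.021, -0.986]] [0.106, 0.604, 1.091]
```

View pics/top0.png

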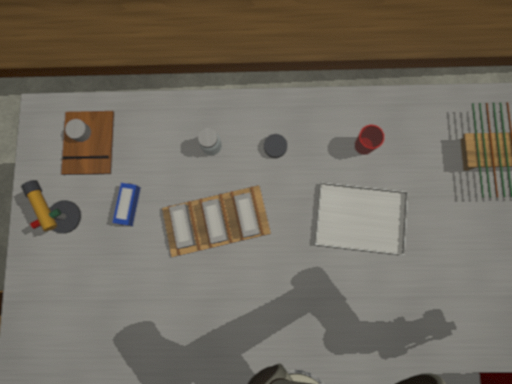

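View pics/side0.png

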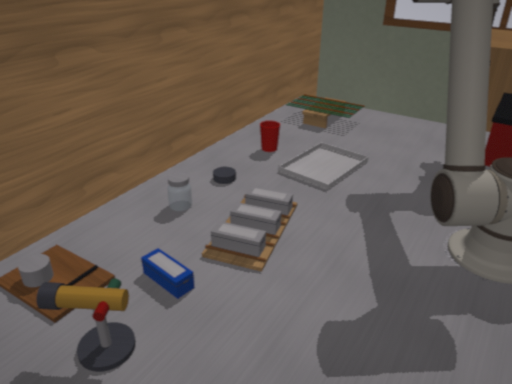

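The top view shows the stand at about (215,221) with three pale tins at (181,226), (214,221) and (247,215). The tray is at (360,219), the jar at (208,140), the disc at (275,146) and the cup at (369,139). The blue decoy is at (126,204).

```bash
cat > h.py <<'E'
import cv2,numpy as np
def ray(c,uv,z):
    K,R,t=c["intrinsics"],np.array(c["R"]),np.array(c["t"])
    C=-R.T@t; d=R.T@np.linalg.inv(K)@np.array([uv[0],uv[1],1.0])
    return C+d*(z-C[2])/d[2]
def proj(c,X):
    p=c["intrinsics"]@(c["R"]@np.array(X)+c["t"]); return p[:2]/p[2]
def crop(c,name,x0,x1,y0,y1,k=5):
    cv2.imwrite(name,cv2.resize(c["image"][y0:y1,x0:x1],None,fx=k,fy=k,interpolation=cv2.INTER_CUBIC))
E
python3 - <<'E'
from station import r
from h import *
c=r.capture("top"); crop(c,"pics/c1.png",150,290,175,265,5); crop(c,"pics/c2.png",300,420,175,265,5)
im=c["image"]; hsv=cv2.cvtColor(im,cv2.COLOR_BGR2HSV)
sub=np.zeros(im.shape[:2],np.uint8); sub[180:262,155:275]=1
wood=((hsv[...,1]>80)&(sub>0)).astype(np.uint8)
k=cv2.morphologyEx(wood,cv2.MORPH_CLOSE,np.ones((25,25),np.uint8))
cs,_=cv2.findContours(wood,cv2.RETR_EXTERNAL,cv2.CHAIN_APPROX_NONE); 
pts=np.vstack([x for x in cs if cv2.contourArea(x)>20]); rc=cv2.minAreaRect(pts);print("stand px",rc)
W=np.array([ray(c,p,0.012)[:2] for p in cv2.boxPoints(rc)]);print(W.round(4),W.mean(0))
for i in range(4):print(np.linalg.norm(W[i]-W[(i+1)%4]),np.degrees(np.arctan2(*(W[(i+1)%4]-W[i])[::-1])))
for th in(110,130,150,170):
  m=((hsv[...,1]<60)&(hsv[...,2]>th)).astype(np.uint8)
  inside=np.zeros_like(m); cv2.fillPoly(inside,[cv2.boxPoints(rc).astype(int)],1)
  n,l,st,ce=cv2.connectedComponentsWithStats(m&inside)
  for i in range(1,n):
    if st[i,4]>100:
      cc,_=cv2.findContours((l==i).astype(np.uint8),0,cv2.CHAIN_APPROX_NONE); rr=cv2.minAreaRect(cc[0]); 
      P=np.array([ray(c,p,0.056)[:2] for p in cv2.boxPoints(rr)]);d=[np.linalg.norm(P[j]-P[(j+1)%4]) for j in (0,1)]
      print(th,np.round(ce[i],1),st[i,4],ray(c,ce[i],0.056).round(4),P.mean(0).round(4),np.round(d,3))
# tray
sub[:]=0; sub[178:260,308:412]=1
E
```

```text
stand px ((214.82510375976562, 220.56544494628906), (50.030033111572266, 101.77405548095703), 76.60750579833984)
[[0.5705 0.3867]
 [0.6369 0.0903]
 [0.4911 0.0584]
 [0.4267 0.3487]] [0.53132135 0.22101161]
0.303708945275406 -77.3699214657843
0.14926166870153315 -167.6413162932775
0.2973610271498497 102.51592819211844
0.14877456311545795 14.803242709861825
110 [246.5 214.6] 712 [0.5419 0.1252 0.056 ] [0.5428 0.1251] [0.049 0.121]
110 [214.1 220.7] 707 [0.5259 0.2177 0.056 ] [0.5262 0.2175] [0.049 0.122]
110 [180.4 225.3] 712 [0.5143 0.3137 0.056 ] [0.5161 0.314 ] [0.048 0.125]
130 [246.5 214. ] 617 [0.5434 0.1252 0.056 ] [0.5444 0.1252] [0.044 0.118]
130 [213.9 220.4] 591 [0.5266 0.2182 0.056 ] [0.5277 0.2182] [0.042 0.118]
130 [180.5 225.3] 590 [0.5143 0.3135 0.056 ] [0.5171 0.3145] [0.042 0.121]
150 [246.4 214.3] 344 [0.5426 0.1254 0.056 ] [0.5433 0.1255] [0.032 0.09 ]
150 [213.9 220.6] 342 [0.5261 0.2181 0.056 ] [0.5267 0.218 ] [0.032 0.09 ]
150 [180.6 225.5] 330 [0.5136 0.3133 0.056 ] [0.5143 0.313 ] [0.03  0.091]
```

```bash
python3 - <<'E'
import cv2
a=cv2.imread("pics/c1.png");b=cv2.imread("pics/c2.png");print(a.shape,b.shape)
E
```

```text
(450, 700, 3) (450, 600, 3)
```

View pics/c1.png

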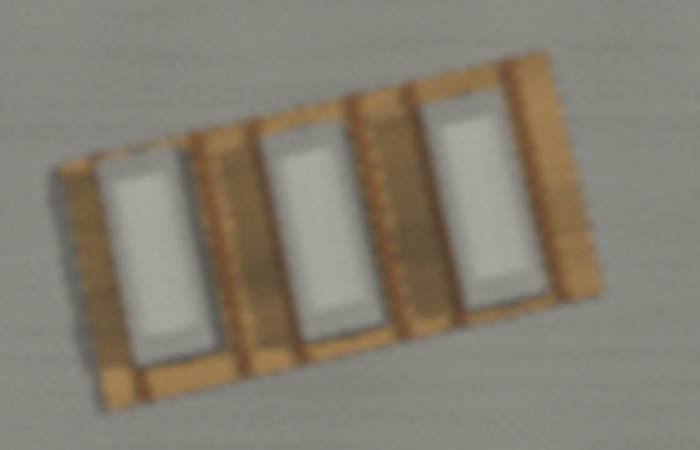

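View pics/c2.png

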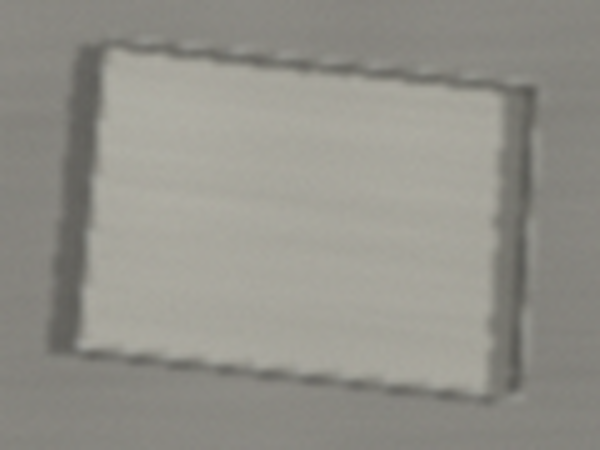

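```bash
python3 - <<'E'
from station import r
from h import *
c=r.capture("top"); print(-np.array(c["R"]).T@c["t"])
f=lambda P,o,z:np.array([ray(c,(o[0]+p[0]/5-.4,o[1]+p[1]/5-.4),z)[:2] for p in P])
def q(W):
    print(W.round(4).tolist(),W.mean(0).round(4))
    for i in range(4):
        d=W[(i+1)%4]-W[i];print(round(np.linalg.norm(d),4),round(np.degrees(np.arctan2(d[1],d[0])),2))
q(f([(60,170),(548,50),(603,294),(103,412)],(150,175),.012))
for a,b in [((515,60),(562,298)),((410,85),(460,325)),((352,98),(403,338)),((250,122),(303,360)),((196,133),(243,374))]:
    W=f([a,b],(150,175),.018);d=W[0]-W[1];print(W.round(3).tolist(),np.degrees(np.arctan2(d[1],d[0])))
print("tins")
for P in [[(422,105),(502,90),(550,288),(468,308)],[(262,140),(342,122),(386,325),(302,343)],[(98,158),(175,146),(218,345),(135,364)]]: q(f(P,(150,175),.056))
print("tray rim"); q(f([(82,42),(537,86),(520,397),(50,352)],(300,175),.02))
print("tray floor"); q(f([(103,45),(507,88),(490,397),(78,352)],(300,175),.003))
E
```

```text
[0.41612115 0.07331247 1.17837247]
[[0.5687, 0.3804], [0.6364, 0.0883], [0.4903, 0.0582], [0.4258, 0.3513]] [0.5303 0.2196]
0.2998 -76.94
0.1492 -168.33
0.3002 102.4
0.1458 11.51
[[0.63, 0.108], [0.488, 0.082]] 10.325682499679273
[[0.616, 0.171], [0.473, 0.142]] 11.434134288785604
[[0.608, 0.205], [0.466, 0.175]] 11.94551942952963
[[0.595, 0.266], [0.454, 0.234]] 12.997342821549763
[[0.589, 0.298], [0.447, 0.269]] 11.771713979810263
tins
[[0.5972, 0.1606], [0.6052, 0.1145], [0.4913, 0.0886], [0.4807, 0.135]] [0.5436 0.1247]
0.0468 -80.2
0.1168 -167.16
0.0476 102.84
0.1193 12.38
[[0.5784, 0.2527], [0.5881, 0.2067], [0.4718, 0.1814], [0.4624, 0.2289]] [0.5252 0.2174]
0.047 -78.1
0.119 -167.75
0.0484 101.23
0.1184 11.58
[[0.5695, 0.3471], [0.5758, 0.3028], [0.4619, 0.2765], [0.452, 0.3233]] [0.5148 0.3124]
0.0447 -81.99
0.1168 -166.98
0.0479 102.03
0.1199 11.42
tray rim
[[0.6368, -0.0803], [0.6058, -0.3459], [0.4254, -0.3225], [0.4547, -0.0549]] [ 0.5307 -0.2009]
0.2674 -96.66
0.1819 172.63
0.2692 83.76
0.1839 -7.93
tray floor
[[0.638, -0.0951], [0.6077, -0.3342], [0.4258, -0.3111], [0.4551, -0.0732]] [ 0.5316 -0.2034]
0.241 -97.22
0.1834 172.75
0.2396 82.99
0.1842 -6.82
```

Emit:
servo_tool --slide '[[0.4, 0.88, 0], [0.4, 0.88, 0], [0.4, 0.88, 0], [0.4, 0.88, 0], [0.4, 0.88, 0], [0.4, 0.88, 0], [0.4, 0.88, 0], [0.4, 0.88, 0], [0.4, 0.88, 0], [0.4, 0.88, 0], [0.4, 0.88, 0], [0.4, 0.88, 0]]' --twist '[[0, 0, -0.12], [0, 0, -0.12], [0, 0, -0.12], [0, 0, -0.12], [0, 0, -0.12], [0, 0, -0.12], [0, 0, -0.12], [0, 0, -0.12], [0, 0, -0.12], [0, 0, -0.12], [0, 0, -0.12], [0, 0, 0]]' --gripper '[0, 0, 0, 0, 0, 0, 0, 0, 0, 0, 0, 0]'

```text
time_s: 1.7
tcp_pos: [0.5073, 0.0502, 0.2227]
ee_rot: [[-0.976, -0.218, 0.0], [-0.218, 0.976, 0.0], [-0.0, 0.0, -1.0]]
wrist_force: [-0.0, -1.0, -0.6]
gripper_width: 1.002
```

Emit:
servo_tool --slide '[[0.3, 0.62, 0], [0.3, 0.62, -0.1], [0, 0, -0.6], [0, 0, -0.7], [0, 0, -0.7], [0, 0, -0.5], [0, 0, -0.4], [0, 0, -0.2], [0, 0, -0.1], [0, 0, 0]]' --twist '[[0, 0, -0.06], [0, 0, 0], [0, 0, 0], [0, 0, 0], [0, 0, 0], [0, 0, 0], [0, 0, 0], [0, 0, 0], [0, 0, 0], [0, 0, 0]]' --gripper '[0, 0, 0, 0, 0, 0, 0, 0, 0, 0]'

```text
time_s: 2.95
tcp_pos: [0.5432, 0.1227, 0.0248]
ee_rot: [[-0.977, -0.212, 0.0], [-0.212, 0.977, 0.0], [-0.0, 0.0, -1.0]]
wrist_force: [-0.0, 0.5, -0.3]
gripper_width: 0.999
```

```bash
python3 - <<'E'
from station import r
from h import *
for n in("side","top"):
    c=r.capture(n); 
    if n=="side": crop(c,"pics/s1.png",180,330,150,270,5)
    else: crop(c,"pics/t1.png",150,290,150,265,5)
E
```

```text
(no output)
```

View pics/s1.png

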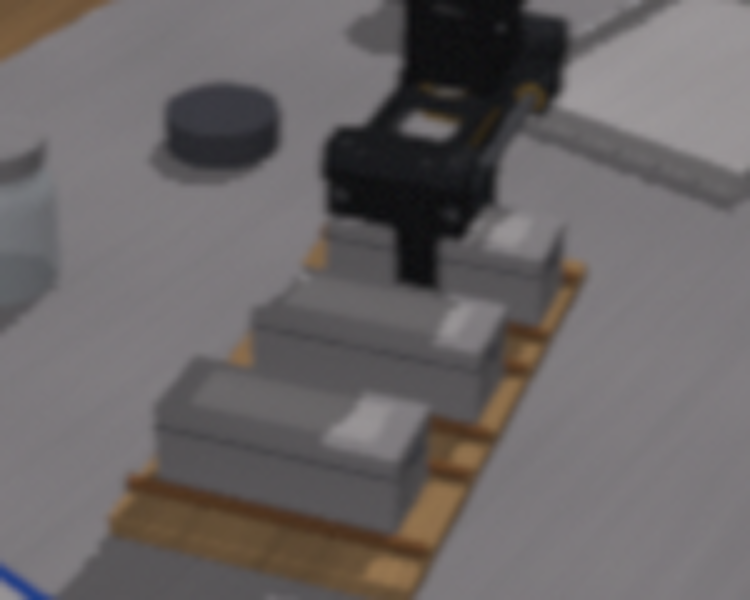

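View pics/t1.png

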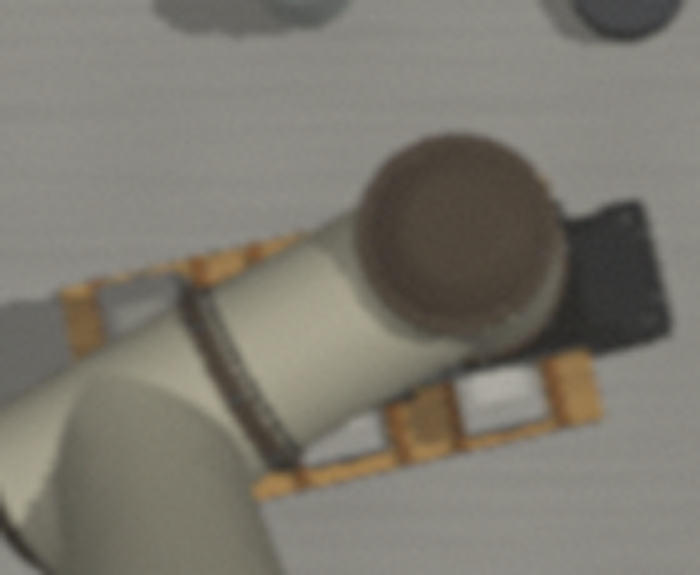

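The side view shows the fingers straddling the far tin at mid-length, around crop (418,260), clear of its neighbour. I'll close and lift.

Emit:
servo_tool --slide '[[0, 0, 0], [0, 0, 0], [0, 0, 0], [0, 0, 0], [0, 0, 0], [0, 0, 0]]' --twist '[[0, 0, 0], [0, 0, 0], [0, 0, 0], [0, 0, 0], [0, 0, 0], [0, 0, 0]]' --gripper '[0.3, 0.6, 1, 1, 1, 1]'

```text
time_s: 3.8
tcp_pos: [0.5431, 0.123, 0.0246]
ee_rot: [[-0.977, -0.212, 0.0], [-0.212, 0.977, 0.001], [-0.001, 0.0, -1.0]]
wrist_force: [-0.9, 1.6, 0.3]
gripper_width: 0.527
```

Emit:
servo_tool --slide '[[0, 0, 0.2], [0, 0, 0.4], [0, 0, 0.5], [0, 0, 0.4], [0, 0, 0.2], [0, 0, 0], [0, 0, 0]]' --twist '[[0, 0, 0], [0, 0, 0], [0, 0, 0], [0, 0, 0], [0, 0, 0], [0, 0, 0], [0, 0, 0]]' --gripper '[1, 1, 1, 1, 1, 1, 1]'

```text
time_s: 4.68
tcp_pos: [0.5419, 0.1222, 0.1253]
ee_rot: [[-0.977, -0.211, -0.003], [-0.211, 0.977, -0.001], [0.003, -0.0, -1.0]]
wrist_force: [-0.6, 0.3, -3.2]
gripper_width: 0.525
```

```bash
cat > m.py <<'E'
from station import r
from h import *
import sys
s=r.sense(); R=np.array(s["ee_rot"]); print(s["time_s"],"tcp",np.round(s["tcp_pos"],4),"F",np.round(s["wrist_force"],2),"M_tool",np.round(R.T@s["moment"],4),"w",s["gripper_width"])
M=[];F=[]
for i in range(2):
    c=r.capture("side"); s=r.sense(); M.append(R.T@s["moment"]);F.append(s["wrist_force"])
print("M",np.round(M,4).tolist(),"Fz",np.round(F,2)[:,2])
print("R",R.round(3).tolist())
if len(sys.argv)>1: crop(c,"pics/%s.png"%sys.argv[1],180,330,130,270,5)
E
python3 m.py s2
```

```text
4.675 tcp [0.5419 0.1222 0.1253] F [-0.65  0.25 -3.23] M_tool [-0.0283  0.0063 -0.005 ] w 0.5245077919231446
M [[-0.0124, 0.0114, 0.0114], [0.0468, 0.0068, 0.0102]] Fz [-2.11 -3.82]
R [[-0.977, -0.211, -0.003], [-0.211, 0.977, -0.001], [0.003, -0.0, -1.0]]
```

View pics/s2.png

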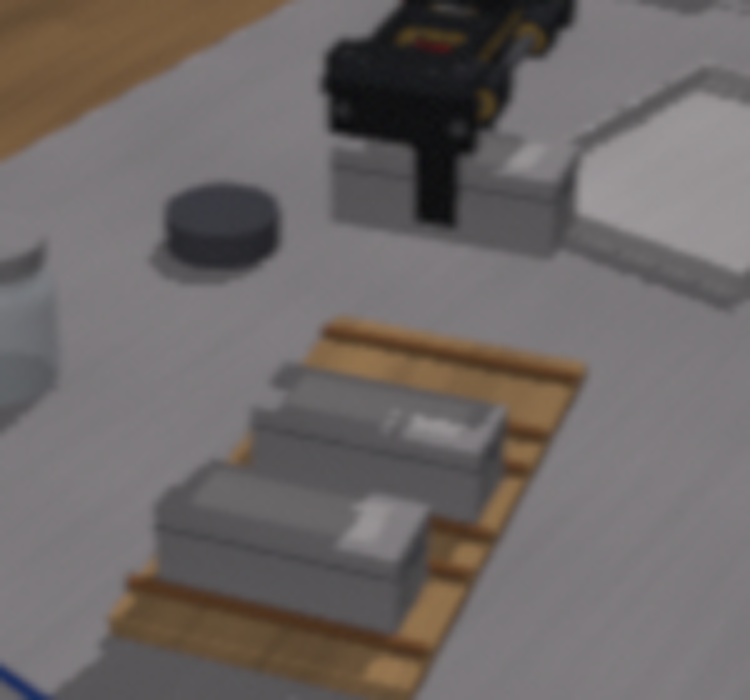

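Emit:
servo_tool --slide '[[0, 0, 0], [0, 0, 0], [0, 0, 0], [0, 0, 0], [0, 0, 0], [0, 0, 0], [0, 0, 0], [0, 0, 0], [0, 0, 0], [0, 0, 0], [0, 0, 0], [0, 0, 0]]' --twist '[[-0.14, 0.63, 0], [-0.14, 0.63, 0], [-0.14, 0.63, 0], [-0.14, 0.63, 0], [0, 0, 0], [0, 0, 0], [0, 0, 0], [0, 0, 0], [0.14, -0.63, 0], [0.14, -0.63, 0], [0.14, -0.63, 0], [0.14, -0.63, 0]]' --gripper '[1, 1, 1, 1, 1, 1, 1, 1, 1, 1, 1, 1]'

```text
time_s: 6.28
tcp_pos: [0.5425, 0.1225, 0.127]
ee_rot: [[-0.977, -0.212, 0.002], [-0.212, 0.977, 0.001], [-0.002, 0.0, -1.0]]
wrist_force: [-0.2, -0.2, -2.6]
gripper_width: 0.523
```

```bash
python3 m.py s3
```

```text
6.275 tcp [0.5425 0.1225 0.127 ] F [-0.23 -0.24 -2.64] M_tool [-0.038   0.0992 -0.003 ] w 0.5226328115617664
M [[0.0052, 0.694, 0.0101], [0.0221, 0.0522, 0.0113]] Fz [-4.31 -3.04]
R [[-0.977, -0.212, 0.002], [-0.212, 0.977, 0.001], [-0.002, 0.0, -1.0]]
```

Emit:
servo_tool --slide '[[0, 0, 0], [0, 0, 0], [0, 0, 0], [0, 0, 0], [0, 0, 0], [0, 0, 0], [0, 0, 0], [0, 0, 0], [0, 0, 0], [0, 0, 0], [0, 0, 0], [0, 0, 0]]' --twist '[[0.14, -0.63, 0], [0.14, -0.63, 0], [0.14, -0.63, 0], [0.14, -0.63, 0], [0, 0, 0], [0, 0, 0], [0, 0, 0], [0, 0, 0], [-0.14, 0.63, 0], [-0.14, 0.63, 0], [-0.14, 0.63, 0], [-0.14, 0.63, 0]]' --gripper '[1, 1, 1, 1, 1, 1, 1, 1, 1, 1, 1, 1]'

```text
time_s: 7.88
tcp_pos: [0.5435, 0.123, 0.1267]
ee_rot: [[-0.977, -0.212, -0.001], [-0.212, 0.977, 0.0], [0.001, 0.001, -1.0]]
wrist_force: [0.4, -0.1, -2.7]
gripper_width: 0.527
```

```bash
python3 m.py s4
```

```text
7.875 tcp [0.5435 0.123  0.1267] F [ 0.37 -0.07 -2.73] M_tool [ 0.0204 -0.1223 -0.0119] w 0.5268204290642974
M [[0.0551, -0.6969, -0.0423], [-0.0182, -0.1634, 0.0087]] Fz [-2.59 -3.44]
R [[-0.977, -0.212, -0.001], [-0.212, 0.977, 0.0], [0.001, 0.001, -1.0]]
```

View pics/s4.png

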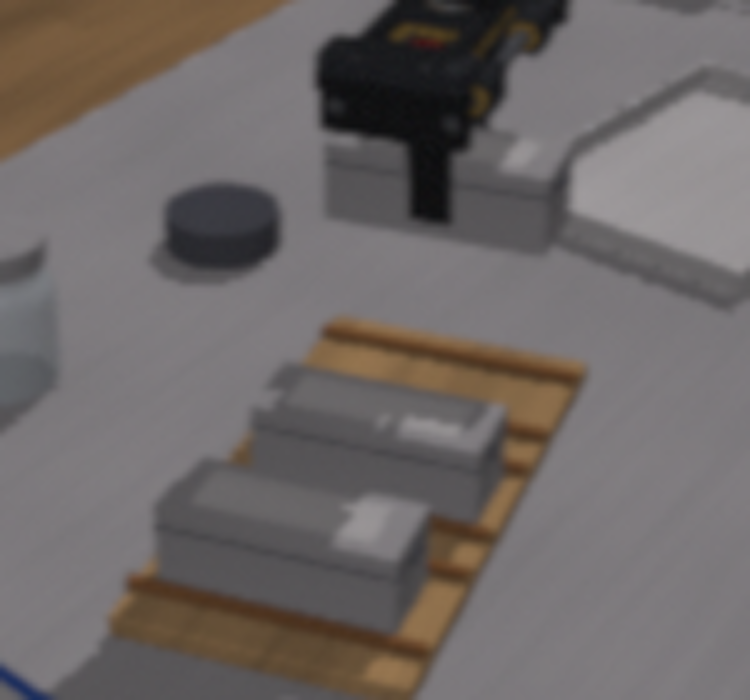

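The readings right after stopping carry transients, so I'll let it settle and read both states at rest.

Emit:
servo_tool --slide '[[0, 0, 0], [0, 0, 0], [0, 0, 0], [0, 0, 0]]' --twist '[[0, 0, 0], [0, 0, 0], [0, 0, 0], [0, 0, 0]]' --gripper '[1, 1, 1, 1]'

```text
time_s: 8.48
tcp_pos: [0.5427, 0.1226, 0.1267]
ee_rot: [[-0.977, -0.212, 0.0], [-0.212, 0.977, 0.0], [-0.0, 0.0, -1.0]]
wrist_force: [-0.1, -0.9, -3.1]
gripper_width: 0.525
```

```bash
python3 m.py s5
```

```text
8.475 tcp [0.5427 0.1226 0.1267] F [-0.1  -0.92 -3.12] M_tool [ 0.0445 -0.0289  0.0745] w 0.5249466283252682
M [[-0.0285, -0.0819, 0.024], [0.1002, -0.0772, -0.0166]] Fz [-2.45 -3.62]
R [[-0.977, -0.212, 0.0], [-0.212, 0.977, 0.0], [-0.0, 0.0, -1.0]]
```

Emit:
servo_tool --slide '[[0, 0, 0], [0, 0, 0], [0, 0, 0], [0, 0, 0], [0, 0, 0], [0, 0, 0], [0, 0, 0], [0, 0, 0], [0, 0, 0], [0, 0, 0], [0, 0, 0], [0, 0, 0]]' --twist '[[-0.18, 0.84, 0], [-0.18, 0.84, 0], [-0.18, 0.84, 0], [0, 0, 0], [0, 0, 0], [0, 0, 0], [0.18, -0.84, 0], [0.18, -0.84, 0], [0.18, -0.84, 0], [0, 0, 0], [0, 0, 0], [0, 0, 0]]' --gripper '[1, 1, 1, 1, 1, 1, 1, 1, 1, 1, 1, 1]'

```text
time_s: 10.07
tcp_pos: [0.5436, 0.1229, 0.1265]
ee_rot: [[-0.977, -0.212, -0.0], [-0.212, 0.977, -0.0], [0.0, 0.0, -1.0]]
wrist_force: [-0.5, 0.5, -2.5]
gripper_width: 0.526
```

```bash
python3 m.py s6
```

```text
10.075 tcp [0.5436 0.1229 0.1265] F [-0.47  0.5  -2.48] M_tool [-0.02    0.0902  0.0029] w 0.5255520019324538
M [[-0.0063, 0.0378, -0.0205], [-0.0149, 0.0502, 0.0069]] Fz [-3.94 -2.85]
R [[-0.977, -0.212, -0.0], [-0.212, 0.977, -0.0], [0.0, 0.0, -1.0]]
```

Tin 1 (right slot) reads about +0.06 and −0.06 N·m in the two states, a difference of 0.12 where a loose ball should give about 0.13. That points to loose, so I'll carry it over the tray and average more readings there.

Emit:
servo_tool --slide '[[-0.04, -0.4, 0], [-0.04, -0.8, 0], [-0.04, -0.9, 0], [-0.04, -0.9, 0], [-0.04, -0.9, 0], [-0.04, -0.9, 0], [-0.04, -0.8, 0], [-0.04, -0.5, 0], [0, -0.25, 0], [0, 0, 0], [0, 0, 0], [0, 0, 0]]' --twist '[[0, 0, -0.4], [0, 0, -0.4], [0, 0, -0.4], [0, 0, -0.4], [0, 0, -0.4], [0, 0, -0.4], [0, 0, -0.4], [0, 0, -0.4], [0, 0, 0], [0, 0, 0], [0, 0, 0], [0, 0, 0]]' --gripper '[1, 1, 1, 1, 1, 1, 1, 1, 1, 1, 1, 1]'

```text
time_s: 11.68
tcp_pos: [0.5239, -0.2573, 0.1266]
ee_rot: [[-0.993, 0.12, -0.0], [0.12, 0.993, 0.0], [0.0, 0.0, -1.0]]
wrist_force: [0.4, 0.1, -2.7]
gripper_width: 0.522
```

```bash
sed -i 's/range(2)/range(int(sys.argv[2]) if len(sys.argv)>2 else 5)/; s/^print("M".*/print("M mean",np.mean(M,0).round(4),"My",np.round(M,3)[:,1],"Fz",np.mean(F,0)[2])/' m.py; python3 m.py s7; python3 - <<'E'
import sys;sys.path.insert(0,'.')
from station import r
from h import *
c=r.capture("side");cv2.imwrite("pics/full7.png",c["image"])
E
```

```text
11.675 tcp [ 0.5239 -0.2573  0.1266] F [ 0.37  0.06 -2.75] M_tool [0.0388 0.0699 0.005 ] w 0.522131008962415
M mean [ 0.0208  0.0502 -0.0028] My [0.065 0.066 0.07  0.042 0.008] Fz -3.23534359403835
R [[-0.993, 0.12, -0.0], [0.12, 0.993, 0.0], [0.0, 0.0, -1.0]]
```

View pics/full7.png

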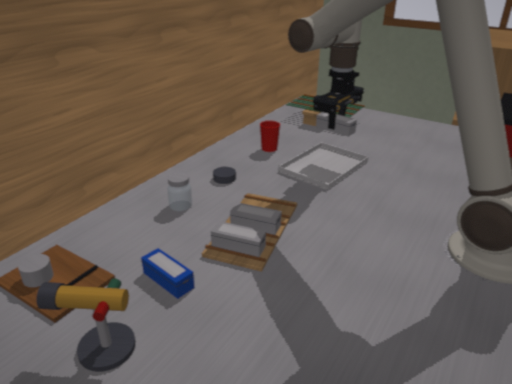

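```bash
python3 - <<'E'
from station import r
from h import *
c=r.capture("side"); im=cv2.resize(c["image"],None,fx=4,fy=4,interpolation=cv2.INTER_CUBIC)
def box(cx,cy,yaw,L,W,z,col):
    a=np.radians(yaw);R=np.array([[np.cos(a),-np.sin(a)],[np.sin(a),np.cos(a)]])
    P=[ (proj(c,[*(np.array([cx,cy])+R@[sx*L/2,sy*W/2]),z])*4).astype(int) for sx,sy in((1,1),(1,-1),(-1,-1),(-1,1))]
    cv2.polylines(im,[np.array(P)],True,col,1)
box(.531,-.203,-7.2,.186,.256,.02,(0,0,255)); box(.531,-.203,-7.2,.186,.256,0,(0,255,0))
box(.5305,.220,12.2,.15,.3,.012,(0,255,255))
cv2.imwrite("pics/ov.png",im[480:1080,800:1500])
E
```

```text
(no output)
```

View pics/ov.png

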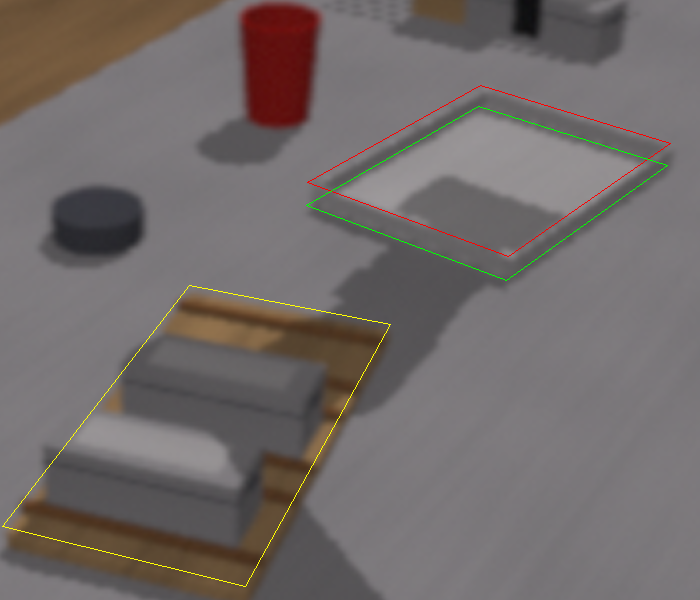

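The projected tray and stand outlines match the side view to within a few mm. I'll lower and release.

Emit:
servo_tool --slide '[[0, 0, -0.3], [0, 0, -0.5], [0, 0, -0.5], [0, 0, -0.3], [0, 0, -0.15], [0, 0, -0.08], [0, 0, 0], [0, 0, 0]]' --twist '[[0, 0, 0], [0, 0, 0], [0, 0, 0], [0, 0, 0], [0, 0, 0], [0, 0, 0], [0, 0, 0], [0, 0, 0]]' --gripper '[1, 1, 1, 1, 1, 1, 1, 1]'

```text
time_s: 13.02
tcp_pos: [0.5243, -0.2586, 0.0176]
ee_rot: [[-0.993, 0.121, 0.002], [0.121, 0.993, -0.0], [-0.002, -0.0, -1.0]]
wrist_force: [0.0, 0.0, -2.4]
gripper_width: 0.527
```

```bash
python3 m.py x1 2
```

```text
13.025 tcp [ 0.5243 -0.2586  0.0176] F [ 0.05  0.01 -2.4 ] M_tool [-0.0108  0.0439  0.0011] w 0.5272210918219494
M mean [-0.0569  0.0477  0.0007] My [0.029 0.066] Fz -2.827374789395147
R [[-0.993, 0.121, 0.002], [0.121, 0.993, -0.0], [-0.002, -0.0, -1.0]]
```

Not in contact yet; about 2 mm left.

Emit:
servo_tool --slide '[[0, 0, -0.03], [0, 0, 0], [0, 0, 0], [0, 0, 0], [0, 0, 0], [0, 0, 0]]' --twist '[[0, 0, 0], [0, 0, 0], [0, 0, 0], [0, 0, 0], [0, 0, 0], [0, 0, 0]]' --gripper '[1, 1, 0.4, 0, 0, 0]'

```text
time_s: 13.88
tcp_pos: [0.5237, -0.2584, 0.015]
ee_rot: [[-0.993, 0.121, 0.0], [0.121, 0.993, -0.0], [-0.0, -0.0, -1.0]]
wrist_force: [0.4, -0.2, 0.5]
gripper_width: 0.852
```

Emit:
servo_tool --slide '[[0, 0, 0.5], [0, 0, 0.8], [0, 0.5, 0.6], [0, 0.9, 0], [0, 0.9, 0], [0, 0.9, 0], [0, 0.9, 0], [0, 0.9, 0], [0, 0.9, 0], [0, 0.9, 0], [0, 0.6, 0], [0, 0, 0]]' --twist '[[0, 0, 0], [0, 0, 0], [0, 0, 0.4], [0, 0, 0.4], [0, 0, 0.4], [0, 0, 0.4], [0, 0, 0.4], [0, 0, 0.4], [0, 0, 0.4], [0, 0, 0.4], [0, 0, 0], [0, 0, 0]]' --gripper '[0, 0, 0, 0, 0, 0, 0, 0, 0, 0, 0, 0]'

```text
time_s: 15.38
tcp_pos: [0.5237, 0.1879, 0.1288]
ee_rot: [[-0.977, -0.215, 0.0], [-0.215, 0.977, 0.0], [-0.0, 0.0, -1.0]]
wrist_force: [-0.3, -0.1, 0.5]
gripper_width: 1.0
```

```bash
python3 - <<'E'
from station import r
from h import *
c=r.capture("side"); im=cv2.resize(c["image"],None,fx=4,fy=4,interpolation=cv2.INTER_CUBIC)
cv2.imwrite("pics/p1.png",im[480:1080,800:1500])
c=r.capture("top"); cv2.imwrite("pics/p2.png",c["image"])
s=r.sense();print(s["time_s"],s["wrist_force"],np.array(s["moment"]))
E
```

```text
15.475 [-0.92178196  0.26736475 -0.34448241] [-0.06353365  0.02208289  0.01651227]
```

View pics/p1.png

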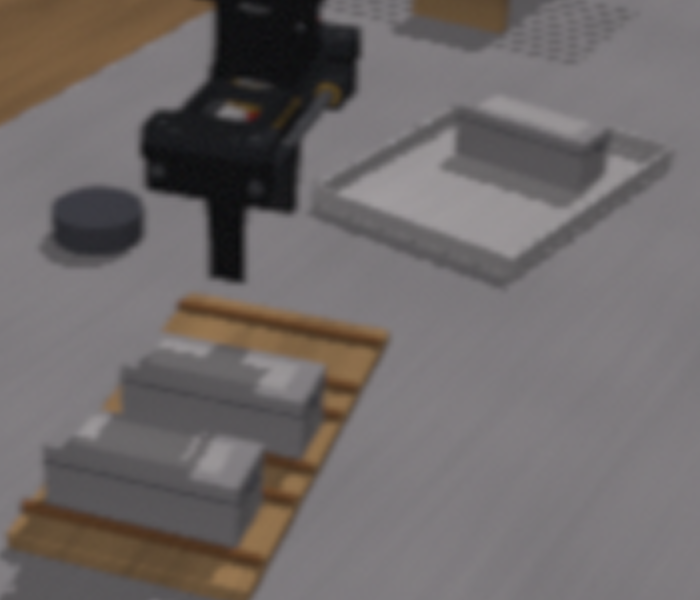

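View pics/p2.png

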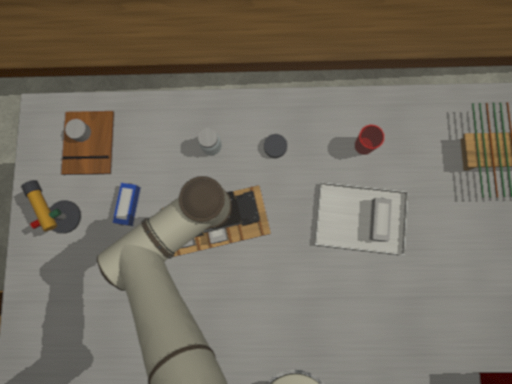

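The tin lies flat in the tray, at (382,219) in the top view. Next is the middle tin: I'll descend, grip and lift.

Emit:
servo_tool --slide '[[0.03, 0.5, 0], [0, 0, -0.5], [0, 0, -0.5], [0, 0, -0.4], [0, 0, -0.2], [0, 0, -0.12], [0, 0, 0], [0, 0, 0], [0, 0, 0], [0, 0, 0], [0, 0, 0], [0, 0, 0]]' --twist '[[0, 0, -0.02], [0, 0, 0], [0, 0, 0], [0, 0, 0], [0, 0, 0], [0, 0, 0], [0, 0, 0], [0, 0, 0], [0, 0, 0], [0, 0, 0], [0, 0, 0], [0, 0, 0]]' --gripper '[0, 0, 0, 0, 0, 0, 0, 0.3, 0.6, 1, 1, 1]'

```text
time_s: 16.98
tcp_pos: [0.5257, 0.2162, 0.0259]
ee_rot: [[-0.978, -0.21, 0.001], [-0.21, 0.978, 0.001], [-0.001, 0.001, -1.0]]
wrist_force: [-0.0, 1.8, 0.1]
gripper_width: 0.524
```

Emit:
servo_tool --slide '[[0, 0, 0], [0, 0, 0], [0, 0, 0.3], [0, 0, 0.5], [0, 0, 0.5], [0, 0, 0.4], [0, 0, 0.1], [0, 0, 0], [0, 0, 0], [0, 0, 0]]' --twist '[[0, 0, 0], [0, 0, 0], [0, 0, 0], [0, 0, 0], [0, 0, 0], [0, 0, 0], [0, 0, 0], [0, 0, 0], [0, 0, 0], [0, 0, 0]]' --gripper '[1, 1, 1, 1, 1, 1, 1, 1, 1, 1]'

```text
time_s: 18.23
tcp_pos: [0.525, 0.2152, 0.1325]
ee_rot: [[-0.978, -0.209, -0.002], [-0.209, 0.978, -0.001], [0.002, -0.001, -1.0]]
wrist_force: [-0.0, -0.2, -1.6]
gripper_width: 0.525
```

```bash
python3 m.py s10
```

```text
18.225 tcp [0.525  0.2152 0.1325] F [-0.04 -0.2  -1.64] M_tool [ 0.0258 -0.0138  0.0428] w 0.5247175693552145
M mean [-0.0362  0.0068 -0.0154] My [ 0.045 -0.062 -0.017 -0.005  0.073] Fz -2.777152657256876
R [[-0.978, -0.209, -0.002], [-0.209, 0.978, -0.001], [0.002, -0.001, -1.0]]
```

Emit:
servo_tool --slide '[[0, 0, 0], [0, 0, 0], [0, 0, 0], [0, 0, 0], [0, 0, 0], [0, 0, 0], [0, 0, 0], [0, 0, 0], [0, 0, 0], [0, 0, 0], [0, 0, 0], [0, 0, 0]]' --twist '[[-0.18, 0.84, 0], [-0.18, 0.84, 0], [-0.18, 0.84, 0], [0, 0, 0], [0, 0, 0], [0, 0, 0], [0.18, -0.84, 0], [0.18, -0.84, 0], [0.18, -0.84, 0], [0, 0, 0], [0, 0, 0], [0, 0, 0]]' --gripper '[1, 1, 1, 1, 1, 1, 1, 1, 1, 1, 1, 1]'

```text
time_s: 19.98
tcp_pos: [0.5262, 0.2159, 0.1338]
ee_rot: [[-0.978, -0.209, -0.0], [-0.209, 0.978, 0.0], [0.0, 0.0, -1.0]]
wrist_force: [0.4, -0.0, -3.6]
gripper_width: 0.53
```

```bash
python3 m.py s11 8
```

```text
19.975 tcp [0.5262 0.2159 0.1338] F [ 0.35 -0.02 -3.57] M_tool [ 0.0567 -0.0729 -0.0023] w 0.5296401521422206
M mean [0.0009 0.0071 0.0044] My [-0.005  0.014 -0.004  0.033  0.001 -0.038  0.001  0.054] Fz -3.1899915917778303
R [[-0.978, -0.209, -0.0], [-0.209, 0.978, 0.0], [0.0, 0.0, -1.0]]
```

Emit:
servo_tool --slide '[[0, 0, 0], [0, 0, 0], [0, 0, 0], [0, 0, 0], [0, 0, 0], [0, 0, 0], [0, 0, 0], [0, 0, 0], [0, 0, 0], [0, 0, 0], [0, 0, 0], [0, 0, 0]]' --twist '[[0.18, -0.84, 0], [0.18, -0.84, 0], [0.18, -0.84, 0], [0, 0, 0], [0, 0, 0], [0, 0, 0], [-0.18, 0.84, 0], [-0.18, 0.84, 0], [-0.18, 0.84, 0], [0, 0, 0], [0, 0, 0], [0, 0, 0]]' --gripper '[1, 1, 1, 1, 1, 1, 1, 1, 1, 1, 1, 1]'

```text
time_s: 21.88
tcp_pos: [0.5248, 0.2153, 0.1336]
ee_rot: [[-0.978, -0.21, -0.0], [-0.21, 0.978, -0.0], [0.0, -0.0, -1.0]]
wrist_force: [0.1, 0.8, -2.7]
gripper_width: 0.526
```

```bash
python3 m.py s12 8
```

```text
21.875 tcp [0.5248 0.2153 0.1336] F [ 0.11  0.83 -2.67] M_tool [ 0.0405  0.0268 -0.0337] w 0.525721675954797
M mean [-0.0117 -0.0064 -0.0012] My [-0.011 -0.011 -0.019  0.012  0.013  0.01  -0.05   0.004] Fz -3.0794057182430086
R [[-0.978, -0.21, -0.0], [-0.21, 0.978, -0.0], [0.0, -0.0, -1.0]]
```

View pics/s12.png

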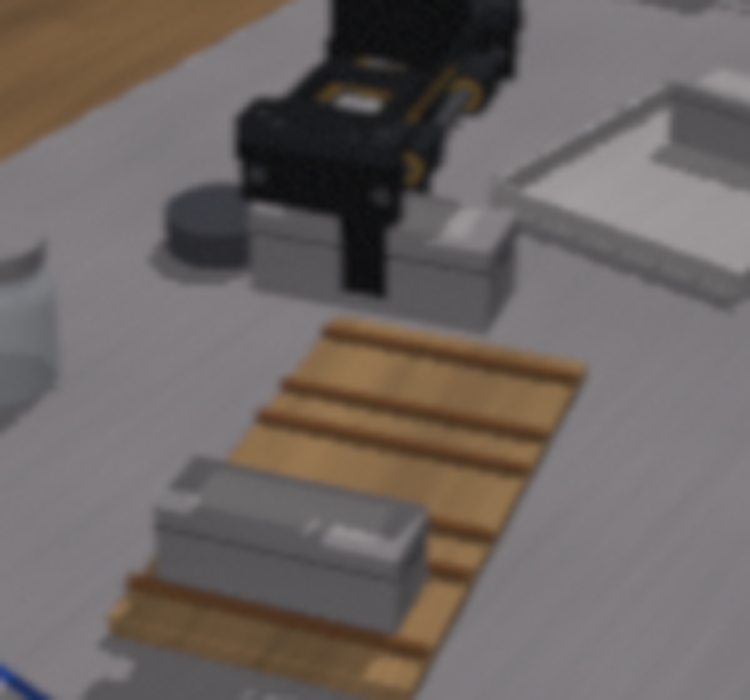

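The middle tin reads +0.007 and −0.006 N·m, with no shift, so it is solid. It goes back in its slot, nudged slightly toward the slot centre.

Emit:
servo_tool --slide '[[0.07, 0.05, -0.2], [0, 0, -0.5], [0, 0, -0.5], [0, 0, -0.3], [0, 0, -0.15], [0, 0, -0.1], [0, 0, -0.03], [0, 0, 0], [0, 0, 0]]' --twist '[[0, 0, 0], [0, 0, 0], [0, 0, 0], [0, 0, 0], [0, 0, 0], [0, 0, 0], [0, 0, 0], [0, 0, 0], [0, 0, 0]]' --gripper '[1, 1, 1, 1, 1, 1, 1, 1, 1]'

```text
time_s: 23.4
tcp_pos: [0.5301, 0.2188, 0.0276]
ee_rot: [[-0.978, -0.21, 0.001], [-0.21, 0.978, 0.001], [-0.001, 0.001, -1.0]]
wrist_force: [-0.1, -0.6, -2.9]
gripper_width: 0.528
```

```bash
python3 m.py s13 3
```

```text
23.4 tcp [0.5301 0.2188 0.0276] F [-0.14 -0.6  -2.9 ] M_tool [ 0.0284 -0.0352 -0.0243] w 0.5280045521919855
M mean [-0.0144 -0.002  -0.0074] My [-0.077  0.049  0.022] Fz -2.7520497537656765
R [[-0.978, -0.21, 0.001], [-0.21, 0.978, 0.001], [-0.001, 0.001, -1.0]]
```

View pics/s13.png

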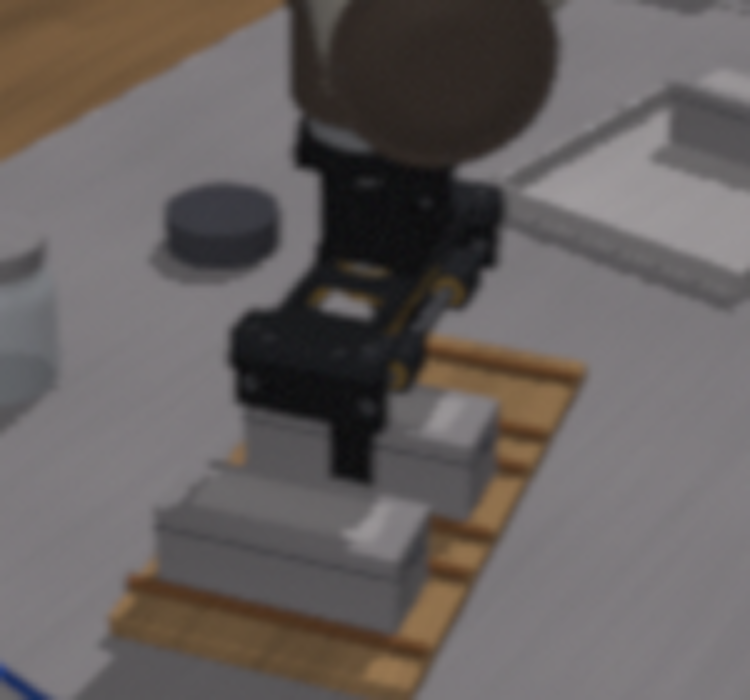

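Emit:
servo_tool --slide '[[0, 0, -0.03], [0, 0, 0], [0, 0, 0], [0, 0, 0], [0, 0, 0], [0, 0, 0], [0, 0, 0.4], [0, 0, 0.7], [0, 0.2, 0.5], [-0.12, 0.7, 0], [-0.12, 0.67, 0], [0, 0, 0]]' --twist '[[0, 0, 0], [0, 0, 0], [0, 0, 0], [0, 0, 0], [0, 0, 0], [0, 0, 0], [0, 0, 0], [0, 0, 0], [0, 0, 0], [0, 0, 0], [0, 0, 0], [0, 0, 0]]' --gripper '[1, 1, 0.4, 0, 0, 0, 0, 0, 0, 0, 0, 0]'

```text
time_s: 25.05
tcp_pos: [0.5149, 0.3152, 0.1211]
ee_rot: [[-0.977, -0.213, 0.001], [-0.213, 0.977, 0.001], [-0.001, 0.001, -1.0]]
wrist_force: [0.9, 0.1, 0.5]
gripper_width: 0.996
```

```bash
python3 m.py s14 1
```

```text
25.05 tcp [0.5149 0.3152 0.1211] F [0.89 0.1  0.51] M_tool [ 0.0344  0.0034 -0.0054] w 0.9962052786899933
M mean [ 0.0734 -0.0089  0.0111] My [-0.009] Fz -0.43478164576201783
R [[-0.977, -0.213, 0.001], [-0.213, 0.977, 0.001], [-0.001, 0.001, -1.0]]
```

View pics/s14.png

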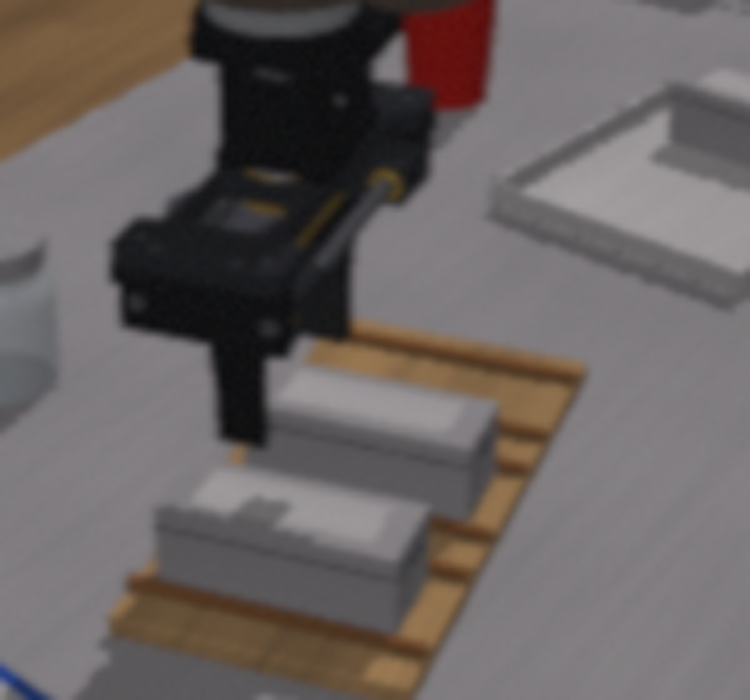

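The middle tin is back in its slot. Now the left tin.

Emit:
servo_tool --slide '[[0, -0.03, -0.3], [0, 0, -0.5], [0, 0, -0.4], [0, 0, -0.25], [0, 0, -0.13], [0, 0, 0], [0, 0, 0], [0, 0, 0], [0, 0, 0], [0, 0, 0], [0, 0, 0], [0, 0, 0]]' --twist '[[0, 0, 0], [0, 0, 0], [0, 0, 0], [0, 0, 0], [0, 0, 0], [0, 0, 0], [0, 0, 0], [0, 0, 0], [0, 0, 0], [0, 0, 0], [0, 0, 0], [0, 0, 0]]' --gripper '[0, 0, 0, 0, 0, 0, 0.3, 0.6, 1, 1, 1, 1]'

```text
time_s: 26.6
tcp_pos: [0.5156, 0.3117, 0.0266]
ee_rot: [[-0.978, -0.21, 0.001], [-0.21, 0.978, 0.001], [-0.001, 0.001, -1.0]]
wrist_force: [-0.9, 3.2, 0.5]
gripper_width: 0.521
```

Emit:
servo_tool --slide '[[0, 0, 0], [0, 0, 0.3], [0, 0, 0.5], [0, 0, 0.5], [0, 0, 0.4], [0, 0, 0.1], [0, 0, 0], [0, 0, 0]]' --twist '[[0, 0, 0], [0, 0, 0], [0, 0, 0], [0, 0, 0], [0, 0, 0], [0, 0, 0], [0, 0, 0], [0, 0, 0]]' --gripper '[1, 1, 1, 1, 1, 1, 1, 1]'

```text
time_s: 27.6
tcp_pos: [0.5144, 0.3102, 0.1325]
ee_rot: [[-0.978, -0.209, -0.003], [-0.209, 0.978, -0.002], [0.003, -0.002, -1.0]]
wrist_force: [0.1, 0.2, -3.5]
gripper_width: 0.525
```

Emit:
servo_tool --slide '[[0, 0, 0], [0, 0, 0], [0, 0, 0], [0, 0, 0], [0, 0, 0], [0, 0, 0], [0, 0, 0], [0, 0, 0], [0, 0, 0], [0, 0, 0], [0, 0, 0], [0, 0, 0]]' --twist '[[-0.18, 0.84, 0], [-0.18, 0.84, 0], [-0.18, 0.84, 0], [0, 0, 0], [0, 0, 0], [0, 0, 0], [0.18, -0.84, 0], [0.18, -0.84, 0], [0.18, -0.84, 0], [0, 0, 0], [0, 0, 0], [0, 0, 0]]' --gripper '[1, 1, 1, 1, 1, 1, 1, 1, 1, 1, 1, 1]'

```text
time_s: 29.1
tcp_pos: [0.5159, 0.3113, 0.1343]
ee_rot: [[-0.978, -0.209, -0.0], [-0.209, 0.978, 0.0], [0.0, 0.0, -1.0]]
wrist_force: [0.8, 0.5, -3.8]
gripper_width: 0.523
```

```bash
python3 m.py s15 8
```

```text
29.1 tcp [0.5159 0.3113 0.1343] F [ 0.78  0.53 -3.83] M_tool [ 0.0402  0.0793 -0.023 ] w 0.5232064762936878
M mean [-0.0052  0.0297  0.0012] My [ 0.011  0.009 -0.011  0.054  0.084  0.026  0.021  0.043] Fz -3.6457417663939524
R [[-0.978, -0.209, -0.0], [-0.209, 0.978, 0.0], [0.0, 0.0, -1.0]]
```

Emit:
servo_tool --slide '[[0, 0, 0], [0, 0, 0], [0, 0, 0], [0, 0, 0], [0, 0, 0], [0, 0, 0], [0, 0, 0], [0, 0, 0], [0, 0, 0], [0, 0, 0], [0, 0, 0], [0, 0, 0]]' --twist '[[0.18, -0.84, 0], [0.18, -0.84, 0], [0.18, -0.84, 0], [0, 0, 0], [0, 0, 0], [0, 0, 0], [-0.18, 0.84, 0], [-0.18, 0.84, 0], [-0.18, 0.84, 0], [0, 0, 0], [0, 0, 0], [0, 0, 0]]' --gripper '[1, 1, 1, 1, 1, 1, 1, 1, 1, 1, 1, 1]'

```text
time_s: 31.0
tcp_pos: [0.5146, 0.3107, 0.1342]
ee_rot: [[-0.978, -0.21, 0.0], [-0.21, 0.978, -0.0], [0.0, -0.0, -1.0]]
wrist_force: [1.1, 0.5, -3.9]
gripper_width: 0.53
```

```bash
python3 m.py s16 8
```

```text
31.0 tcp [0.5146 0.3107 0.1342] F [ 1.1   0.5  -3.88] M_tool [-0.0475 -0.0139  0.0235] w 0.5298309392579323
M mean [-0.0228 -0.0394  0.0113] My [ 0.018 -0.025 -0.041 -0.055 -0.078 -0.012 -0.056 -0.067] Fz -3.3611959854288638
R [[-0.978, -0.21, 0.0], [-0.21, 0.978, -0.0], [0.0, -0.0, -1.0]]
```

View pics/s16.png

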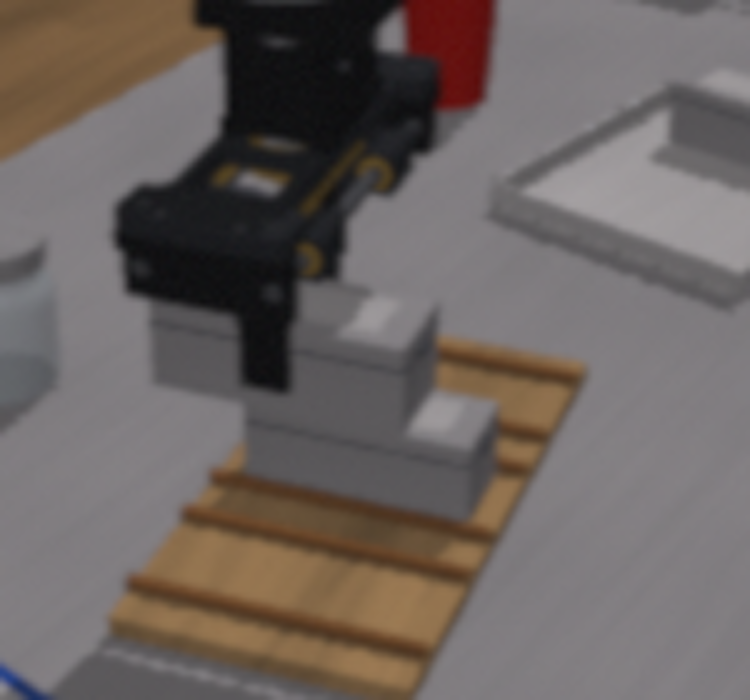

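The left tin reads +0.030 and −0.039 N·m, between the solid and loose cases. I'll repeat with longer holds and more samples.

```bash
python3 m.py s17 12
```

```text
31.4 tcp [0.5152 0.3111 0.1345] F [-0.03  0.13 -3.37] M_tool [ 0.0212 -0.0667  0.0118] w 0.5239743991862151
M mean [ 0.0189 -0.0463  0.01  ] My [-0.088 -0.05  -0.064 -0.048 -0.012 -0.096 -0.046 -0.001 -0.038 -0.025
 -0.018 -0.071] Fz -3.6568152992901357
R [[-0.978, -0.21, 0.0], [-0.21, 0.978, 0.0], [-0.0, 0.0, -1.0]]
```

Emit:
servo_tool --slide '[[0, 0, 0], [0, 0, 0], [0, 0, 0], [0, 0, 0], [0, 0, 0], [0, 0, 0], [0, 0, 0], [0, 0, 0], [0, 0, 0], [0, 0, 0], [0, 0, 0], [0, 0, 0]]' --twist '[[-0.18, 0.84, 0], [-0.18, 0.84, 0], [-0.18, 0.84, 0], [0, 0, 0], [0, 0, 0], [0, 0, 0], [0, 0, 0], [0.18, -0.84, 0], [0.18, -0.84, 0], [0.18, -0.84, 0], [0, 0, 0], [0, 0, 0]]' --gripper '[1, 1, 1, 1, 1, 1, 1, 1, 1, 1, 1, 1]'

```text
time_s: 33.5
tcp_pos: [0.5155, 0.3113, 0.1348]
ee_rot: [[-0.978, -0.21, -0.0], [-0.21, 0.978, 0.0], [0.0, 0.0, -1.0]]
wrist_force: [-1.1, 0.3, -3.2]
gripper_width: 0.525
```

```bash
python3 m.py s18 20
```

```text
33.5 tcp [0.5155 0.3113 0.1348] F [-1.13  0.32 -3.21] M_tool [-0.0377  0.0234 -0.0071] w 0.5249362702942079
M mean [-0.012   0.0202  0.0102] My [ 0.007  0.073  0.053 -0.02   0.082 -0.009 -0.018  0.031 -0.019  0.028
 -0.014  0.014  0.023  0.001  0.044  0.005 -0.022  0.06   0.014  0.072] Fz -3.6270020746211387
R [[-0.978, -0.21, -0.0], [-0.21, 0.978, 0.0], [0.0, 0.0, -1.0]]
```

The two states differ by 0.068 ± 0.009 N·m over two trials. That clearly isn't zero, but it is below the roughly 0.13 expected. One more cycle, steeper and with a slow return, should settle it.

Emit:
servo_tool --slide '[[0, 0, 0], [0, 0, 0], [0, 0, 0], [0, 0, 0], [0, 0, 0], [0, 0, 0], [0, 0, 0], [0, 0, 0]]' --twist '[[0.18, -0.84, 0], [0.18, -0.84, 0], [0.18, -0.84, 0], [0.18, -0.84, 0], [0, 0, 0], [0, 0, 0], [0, 0, 0], [0, 0, 0]]' --gripper '[1, 1, 1, 1, 1, 1, 1, 1]'

```text
time_s: 35.5
tcp_pos: [0.5162, 0.3119, 0.1349]
ee_rot: [[-0.915, -0.209, 0.345], [-0.195, 0.978, 0.075], [-0.353, 0.001, -0.936]]
wrist_force: [-0.8, -0.2, -3.5]
gripper_width: 0.526
```

```bash
python3 m.py s19 6
```

```text
35.5 tcp [0.5162 0.3119 0.1349] F [-0.78 -0.25 -3.45] M_tool [-0.0307  1.0475 -0.0375] w 0.5262324482025754
M mean [ 0.0164  1.0565 -0.0162] My [1.054 1.036 1.051 1.032 1.064 1.102] Fz -3.7232031166447928
R [[-0.915, -0.209, 0.345], [-0.195, 0.978, 0.075], [-0.353, 0.001, -0.936]]
```

Emit:
servo_tool --slide '[[0, 0, 0], [0, 0, 0], [0, 0, 0], [0, 0, 0], [0, 0, 0], [0, 0, 0], [0, 0, 0], [0, 0, 0], [0, 0, 0], [0, 0, 0]]' --twist '[[-0.09, 0.42, 0], [-0.09, 0.42, 0], [-0.09, 0.42, 0], [-0.09, 0.42, 0], [-0.09, 0.42, 0], [-0.09, 0.42, 0], [-0.09, 0.42, 0], [-0.09, 0.42, 0], [0, 0, 0], [0, 0, 0]]' --gripper '[1, 1, 1, 1, 1, 1, 1, 1, 1, 1]'

```text
time_s: 37.05
tcp_pos: [0.5151, 0.3108, 0.1341]
ee_rot: [[-0.978, -0.21, 0.0], [-0.21, 0.978, -0.0], [-0.0, -0.0, -1.0]]
wrist_force: [-0.0, 0.6, -3.2]
gripper_width: 0.525
```

```bash
python3 m.py s20 20
```

```text
37.05 tcp [0.5151 0.3108 0.1341] F [-0.    0.64 -3.2 ] M_tool [ 0.0161 -0.0798 -0.0083] w 0.5245090546842456
M mean [ 0.0055 -0.061  -0.0014] My [-0.047 -0.049 -0.067 -0.001 -0.061 -0.055 -0.095 -0.093 -0.042  0.018
 -0.053  0.01  -0.071 -0.086 -0.075 -0.087 -0.057 -0.102 -0.13  -0.074] Fz -3.5755583917985163
R [[-0.978, -0.21, 0.0], [-0.21, 0.978, -0.0], [-0.0, -0.0, -1.0]]
```

View pics/s19.png

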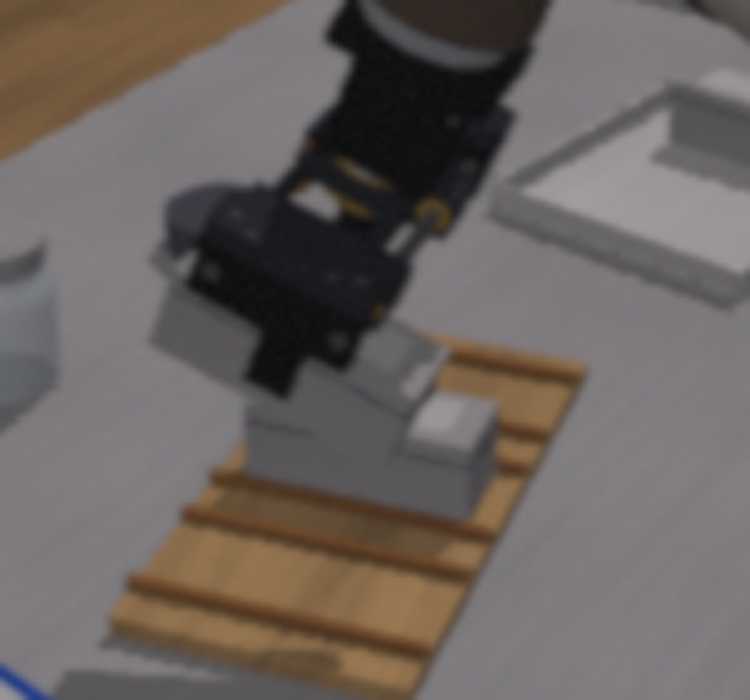

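View pics/s20.png

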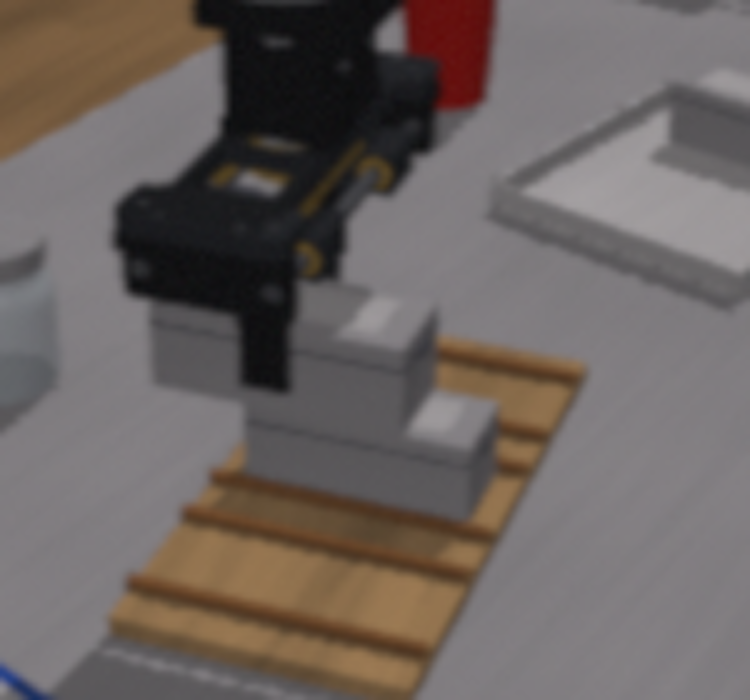

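The slow return gives −0.061 against +0.024 for the opposite tip, so something rolls inside; the fast returns probably let the ball roll partway back. I'll do one slow tip the other way, then carry it over the tray and read again.

Emit:
servo_tool --slide '[[0, 0, 0], [0, 0, 0], [0, 0, 0], [0, 0, 0], [0, 0, 0], [0, 0, 0], [0, 0, 0], [0, 0, 0], [0, 0, 0], [0, 0, 0], [0, 0, 0], [0, 0, 0]]' --twist '[[-0.18, 0.84, 0], [-0.18, 0.84, 0], [-0.18, 0.84, 0], [0, 0, 0], [0, 0, 0], [0, 0, 0], [0.09, -0.42, 0], [0.09, -0.42, 0], [0.09, -0.42, 0], [0.09, -0.42, 0], [0.09, -0.42, 0], [0.09, -0.42, 0]]' --gripper '[1, 1, 1, 1, 1, 1, 1, 1, 1, 1, 1, 1]'

```text
time_s: 39.55
tcp_pos: [0.5145, 0.3108, 0.135]
ee_rot: [[-0.978, -0.21, 0.002], [-0.21, 0.978, 0.001], [-0.002, 0.0, -1.0]]
wrist_force: [0.9, -0.5, -2.5]
gripper_width: 0.524
```

Emit:
servo_tool --slide '[[0.04, -0.4, 0], [0.04, -0.8, 0], [0.04, -0.9, 0], [0.04, -0.9, 0], [0.04, -0.9, 0], [0.04, -0.9, 0], [0.04, -0.9, 0], [0.04, -0.8, 0], [0.04, -0.6, 0], [0, -0.4, 0], [0, -0.15, 0], [0, 0, 0]]' --twist '[[0, 0, -0.36], [0, 0, -0.36], [0, 0, -0.36], [0, 0, -0.36], [0, 0, -0.36], [0, 0, -0.36], [0, 0, -0.36], [0, 0, -0.36], [0, 0, -0.36], [0, 0, 0], [0, 0, 0], [0, 0, 0]]' --gripper '[1, 1, 1, 1, 1, 1, 1, 1, 1, 1, 1, 1]'

```text
time_s: 41.05
tcp_pos: [0.5363, -0.1485, 0.1345]
ee_rot: [[-0.992, 0.129, -0.0], [0.129, 0.992, 0.0], [0.0, 0.0, -1.0]]
wrist_force: [0.6, -0.3, -4.0]
gripper_width: 0.529
```

```bash
python3 m.py s21 16; python3 - <<'E'
from station import r
from h import *
c=r.capture("side"); im=cv2.resize(c["image"],None,fx=4,fy=4,interpolation=cv2.INTER_CUBIC)
cv2.imwrite("pics/p3.png",im[380:980,800:1500])
E
```

```text
41.05 tcp [ 0.5363 -0.1485  0.1345] F [ 0.61 -0.32 -4.03] M_tool [-0.0217  0.0694  0.0434] w 0.5286255788093636
M mean [0.0154 0.0326 0.0019] My [ 0.051  0.011  0.045  0.022  0.042  0.016 -0.044  0.022  0.052  0.043
  0.017  0.04   0.067  0.055  0.034  0.049] Fz -3.580826719383546
R [[-0.992, 0.129, -0.0], [0.129, 0.992, 0.0], [0.0, 0.0, -1.0]]
```

View pics/p3.png

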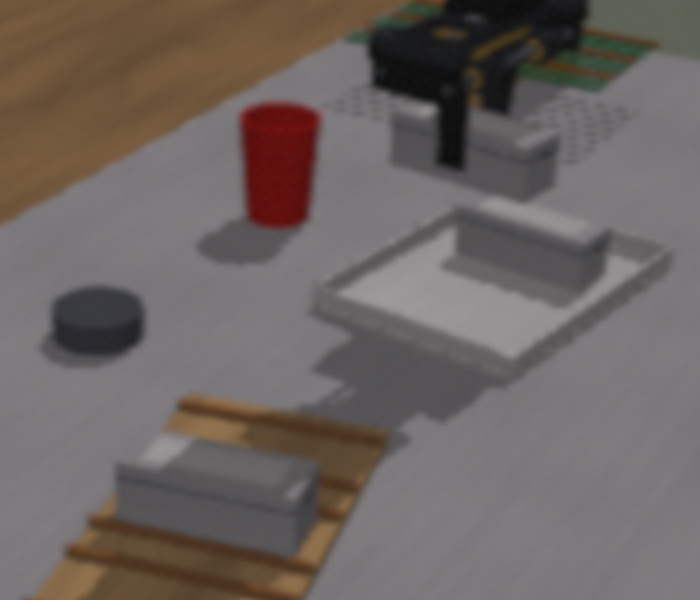

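This gives +0.033 against −0.061 N·m, so the left tin is loose, and it also goes in the tray.

Emit:
servo_tool --slide '[[0, 0, -0.3], [0, 0, -0.5], [0, 0, -0.5], [0, 0, -0.35], [0, 0, -0.17], [0, 0, -0.1], [0, 0, 0], [0, 0, 0]]' --twist '[[0, 0, 0], [0, 0, 0], [0, 0, 0], [0, 0, 0], [0, 0, 0], [0, 0, 0], [0, 0, 0], [0, 0, 0]]' --gripper '[1, 1, 1, 1, 1, 1, 1, 1]'

```text
time_s: 42.9
tcp_pos: [0.5376, -0.148, 0.02]
ee_rot: [[-0.992, 0.128, 0.002], [0.128, 0.992, -0.0], [-0.002, 0.0, -1.0]]
wrist_force: [0.7, -1.1, -3.5]
gripper_width: 0.526
```

```bash
python3 m.py x2 2;python3 - <<'E'
from station import r
from h import *
c=r.capture("side"); im=cv2.resize(c["image"],None,fx=4,fy=4,interpolation=cv2.INTER_CUBIC)
cv2.imwrite("pics/p4.png",im[380:980,800:1500])
E
```

```text
42.9 tcp [ 0.5376 -0.148   0.02  ] F [ 0.68 -1.14 -3.46] M_tool [ 0.0206 -0.0095 -0.0494] w 0.526481659280959
M mean [ 0.0042  0.0884 -0.0217] My [0.08  0.097] Fz -3.7912568139014162
R [[-0.992, 0.128, 0.002], [0.128, 0.992, -0.0], [-0.002, 0.0, -1.0]]
```

View pics/p4.png

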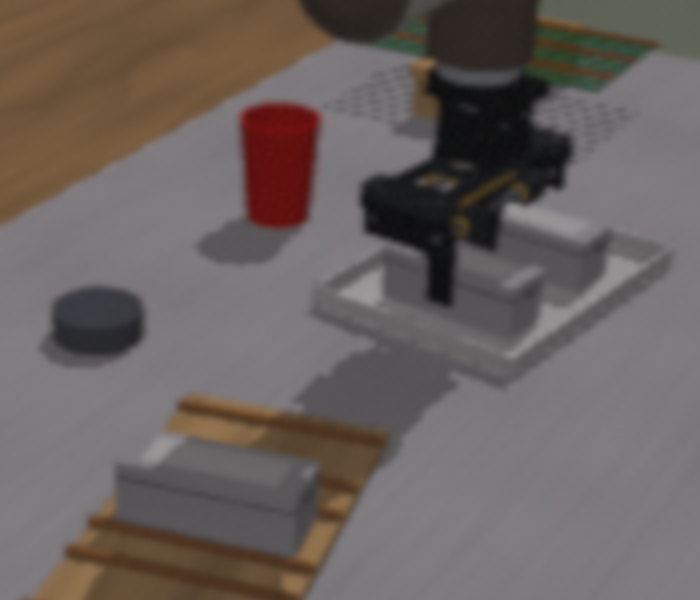

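Emit:
servo_tool --slide '[[0, 0, -0.04], [0, 0, 0], [0, 0, 0], [0, 0, 0], [0, 0, 0], [0, 0, 0], [0, 0, 0.4], [0, 0, 0.8], [0, 0, 0.8], [-0.3, 0.6, 0.3], [-0.6, 0.6, 0], [-0.6, 0.5, 0]]' --twist '[[0, 0, 0], [0, 0, 0], [0, 0, 0], [0, 0, 0], [0, 0, 0], [0, 0, 0], [0, 0, 0], [0, 0, 0], [0, 0, 0], [0, 0, 0], [0, 0, 0], [0, 0, 0]]' --gripper '[1, 1, 0.4, 0, 0, 0, 0, 0, 0, 0, 0, 0]'

```text
time_s: 44.55
tcp_pos: [0.446, -0.045, 0.155]
ee_rot: [[-0.992, 0.128, 0.001], [0.128, 0.992, 0.0], [-0.001, 0.001, -1.0]]
wrist_force: [-0.0, 1.2, 0.2]
gripper_width: 0.996
```

```bash
python3 - <<'E'
from station import r
from h import *
c=r.capture("side"); im=cv2.resize(c["image"],None,fx=4,fy=4,interpolation=cv2.INTER_CUBIC)
cv2.imwrite("pics/p5.png",im[380:980,800:1500])
c=r.capture("top"); cv2.imwrite("pics/p6.png",cv2.resize(c["image"][120:270,150:430],None,fx=2.8,fy=2.8,interpolation=cv2.INTER_CUBIC)); cv2.imwrite("pics/top_end.png",c["image"])
s=r.sense();print(s["time_s"],s["tcp_pos"],s["wrist_force"])
E
```

```text
44.65 [ 0.44326617 -0.04462841  0.15475935] [-0.12655582  0.20024845  0.34717487]
```

View pics/p5.png

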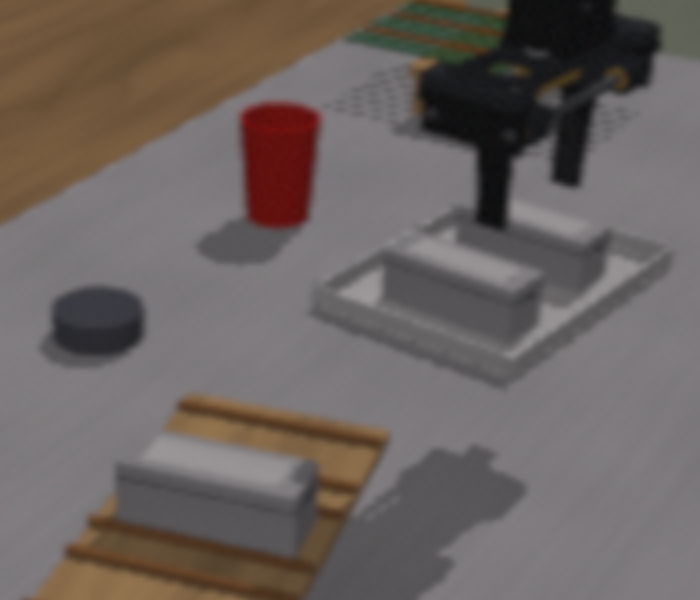

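View pics/p6.png

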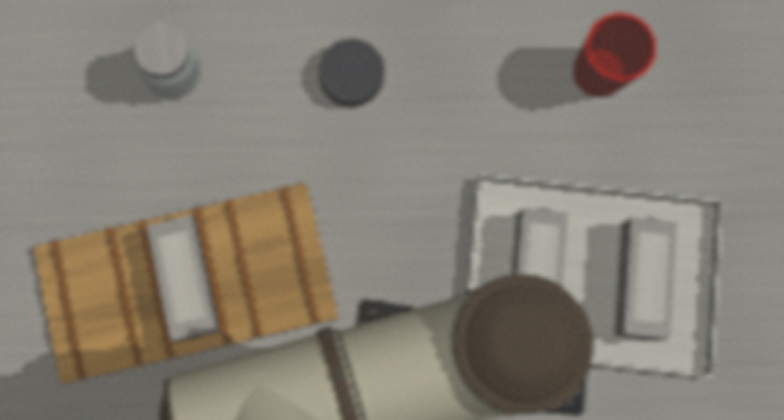

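Both loose tins lie in the tray with the third in the middle slot, and the bystanders are unmoved. I'll check the middle tin's position numerically before handing in.

```bash
python3 - <<'E'
from station import r
from h import *
c=r.capture("top"); hsv=cv2.cvtColor(c["image"],cv2.COLOR_BGR2HSV)
S=np.array([.5305,.220]);T=np.array([.531,-.203])
def loc(P,O,y):
    a=np.radians(y);R=np.array([[np.cos(a),-np.sin(a)],[np.sin(a),np.cos(a)]]);return R.T@(P-O)
for nm,(x0,x1,y0,y1),z,O,y in (("mid",(200,232,192,245),.056,S,12.2),("trayR",(373,393,195,245),.047,T,-7.2)):
  for th in (100,120,135):
    m=np.zeros(hsv.shape[:2],np.uint8); m[y0:y1,x0:x1]=((hsv[...,1]<50)&(hsv[...,2]>th))[y0:y1,x0:x1]
    n,l,st,ce=cv2.connectedComponentsWithStats(m); i=1+np.argmax(st[1:,4])
    cc,_=cv2.findContours((l==i).astype(np.uint8),0,cv2.CHAIN_APPROX_NONE); b=cv2.boxPoints(cv2.minAreaRect(cc[0]))
    P=np.array([ray(c,p,z)[:2] for p in b]);print(nm,th,ce[i].round(1),loc(P.mean(0),O,y).round(4),[round(np.linalg.norm(P[j]-P[j+1]),3) for j in(0,1)])
c=r.capture("side"); crop(c,"pics/e1.png",205,295,190,265,7)
E
```

```text
mid 100 [214.5 218.8] [-0.0006 -0.0038] [np.float64(0.05), np.float64(0.121)]
mid 120 [214.1 218.4] [ 0.0005 -0.0029] [np.float64(0.047), np.float64(0.119)]
mid 135 [214.  218.1] [ 0.0019 -0.0024] [np.float64(0.043), np.float64(0.116)]
trayR 100 [382.9 219.7] [-0.0001 -0.0586] [np.float64(0.054), np.float64(0.14)]
trayR 120 [383.3 219.4] [-0.0001 -0.0586] [np.float64(0.054), np.float64(0.14)]
trayR 135 [383.6 219.1] [-0.0001 -0.0586] [np.float64(0.054), np.float64(0.14)]
```

View pics/e1.png

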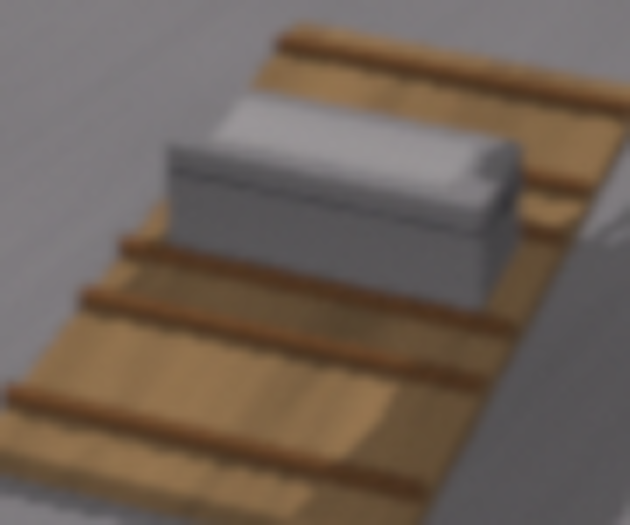

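```bash
python3 - <<'E'
from station import r
from h import *
c=r.capture("side"); k=7;x0,y0=205,180
im=cv2.resize(c["image"][y0:260,x0:295],None,fx=k,fy=k,interpolation=cv2.INTER_CUBIC)
a=np.radians(12.2);R=np.array([[np.cos(a),-np.sin(a)],[np.sin(a),np.cos(a)]]);S=np.array([.5305,.220])
def P(x,y,z): return tuple(int(v) for v in ((proj(c,[*(S+R@[x,y]),z])-[x0,y0]+.5)*k))
for z in(.012,.056):
    cv2.polylines(im,[np.array([P(sx*.06,-.002+sy*.023,z) for sx,sy in((1,1),(1,-1),(-1,-1),(-1,1))])],True,(0,0,255),1)
for y in(-.027,-.034,.027,.034): cv2.line(im,P(-.075,y,.018),P(.075,y,.018),(0,255,0),1)
cv2.imwrite("pics/e2.png",im); print(r.sense()["time_s"])
E
```

```text
44.8
```

View pics/e2.png

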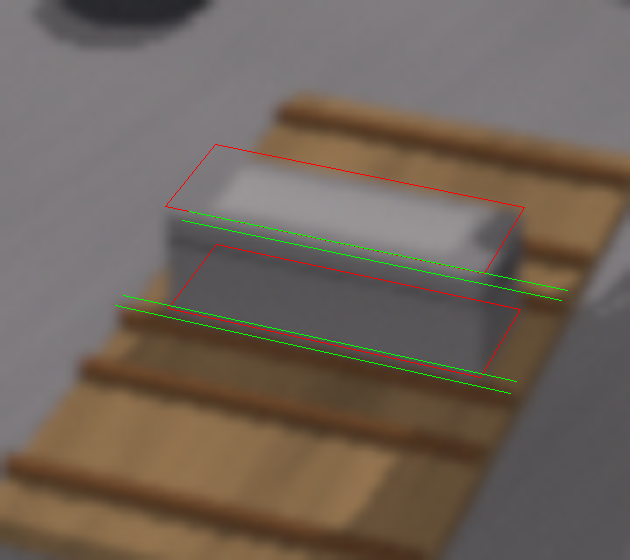

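In the overlay, the battens and the tin are offset by the same 1.5 px or so (calibration), and the tin's far edge isn't raised. It lies flat in its slot, so I'm handing in.

```bash
python3 - <<'E'
from station import r
print(r.finish_job())
E
```

```text
the job is handed in; nothing more can be done
None
```

I handed the job in at about 45 s, with two tins judged loose and placed in the tray and one judged solid and returned to its slot. No verdict was reported.

**How I told them apart:** I lifted each tin and tipped it at least 15° each way, then compared the wrist moment with the tin level again after each tip.

| Tin (starting slot) | Moment after one tip (N·m) | Moment after the other tip (N·m) | Judged | Placed |
|---|---|---|---|---|
| Right | about +0.06 | about −0.06 | loose | tray |
| Middle | +0.007 | −0.006 | solid | middle slot |
| Left | about +0.03 | −0.06 | loose | tray |

**Least certain reading:** the left tin's first trials differed by only about 0.07 N·m, where I expected about 0.13. Repeating with slow returns gave 0.09 N·m, well clear of the solid tin's 0.01. I think the fast returns let the ball roll partway back.

**Last checks:**
- **Tray:** both tins look flat and lid up on the floor, about 110 mm apart. The top-camera outline of the right-hand one was inflated by tray pixels, and the arm partly hid the other from above.
- **Stand:** the middle tin is within about 2 mm of centred along its slot. It measured about 3 mm off centre across the slot, which has ±4 mm of play. The side view shows it flat and not riding on a batten.
- **Rest of the scene:** the gripper is open and clear of everything. The jar, cup and round weight looked unmoved.

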